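Lock the blue sample coupler

ROBOT

A 7-joint arm with a two-finger parallel gripper is mounted at the origin on the work surface. World frame = base frame: x ahead of the robot, y to its left, z up, the work surface at z = 0. Lengths are in m, angles in rad, forces in N, time in s.
With the tool pointing down it reaches from about 0.4 to 0.85 m from the base axis. Payload 10.4 kg.
Tool frame: the origin (TCP) lies between the finger pads; the fingertips stand 14 mm ahead of it and the grasp point (between the pads) lies 5 mm behind it (r.finger_overhang is the z of the fingertips in the tool frame, in m); z points along the fingers, y is the line along which they close (so a half turn about z gives the same grasp; the last joint's range is limited). The gripper opens to 87 mm and grips with 3 to 60 N. Pads are 19 mm wide; open, the fingers measure 117 mm over their backs; the gripper's body (75 mm by 190 mm) begins 51 mm behind the grasp point.
Start: joints at [-1.32, 0.332, -0.065, 1.46, 0.022, 1.35, -0.088], TCP at [0.169, 0.602, 0.237] pointing down, gripper open.
Joint ranges: [-2.6, 2.6], [-0.5, 2.12], [-1.47, 1.34], [0.16, 2.42], [-1.27, 4.41], [0.06, 2.06], [-2.6, 2.6]. Speed limits (rad/s): [2.22, 2.22, 2.79, 2.79, 3.14, 3.14, 3.14].

INTERFACE

Orientations are given as a unit quaternion [x, y, z, w].
In Python, from bench import r, optics gives the robot as it stands.
- The arm moves only by the shell command python3 -m pendant 'ROWS' [FORCE]. ROWS is JSON, a list of rows, each a list of 7 numbers: the closure, from -1 (fully open) to 1 (shut), then the shift along the tool's x, y, z scaled (see below), then the turn, a rotation vector about the tool's x, y, z scaled (see below). In form: [[grip, x, y, z, rx, ry, rz], ...]. A call has 1 to 8 rows; each row is the pose to reach, as a shift and turn from the pose commanded when the call began, along the tool's axes at that moment; what a row does not reach only later rows make up. The controller multiplies each number of a shift by 0.3 m and each number of a turn by 120 degrees. A row lasts 1/8 s, in which the tool goes at most 62.5 mm and 10.7 degrees, less where a joint would pass 70% of its speed; a pose out of reach is approached as far as the arm can. A call with a number of a shift or a turn outside -1 to 1 is refused whole. A call with a gripper value outside its range is refused whole. The fingers move at their own pace and stop on an object; FORCE is the grip in N (left out, the last holds). Time passes only in rows, so rows that repeat a pose let the fingers close. It gives the time, the measured TCP pose, the force, the opening and the grip force at its end, in the units of the state.
- r.read_state(): the state, without advancing time (a new reading comes with each control period).
- optics.camera(name): name is "side" or "top" or "wrist"; returns a dict with "pixels" (480x640x3 uint8, red, green, blue), "vfov" (degrees; the focal length in pixels is half the picture's height over the tangent of half this angle, whatever the lens; pixels are square), "cx", "cy" (the principal point, pixels), "rvec" (rotation vector, rad) and "tvec" (3), from world to camera coordinates, as OpenCV has them. Camera axes: x right, y down, z forward; pixel columns grow to the right and rows downward; lengths in m; the calibration is good to about 2 mm. A picture is of the moment at which its call begins. There is no depth.
- r.close_job(): hands the job in; it is judged then, once.
The state is a dict: "time": time; "joint_positions": joint angles; "joint_vel": joint speeds; "joint_torque": joint torques, N m; "ee_pos": TCP position; "eef_rot": TCP orientation; "ft_force": force on the tool from outside, world axes, zero at the start; "torque": the same for the moment, N m; "width": finger opening in m; "grip_force": force on a finger pad.
Only numpy, scipy, OpenCV 4.12 (cv2) and the standard library are available. Lean on these libraries where they do the work, as an engineer would, in place of code of your own. Each camera call takes 0.05 s, during which the arm holds its last target. There are 200 camera calls.

TASK

Two cam-and-groove sample couplers stand on the lab bench with their adapters already seated. On the one with the blue cap, swing both brass cam arms down together, not one after the other, until both hang fully home alongside the coupler, keeping the adapter seated upright, then let go. Do not touch the coupler with the yellow cap or its arms: it is still being changed.

Things in the scene. Friction and masses are not known exactly. Their poses are not given: they have to be found in the camera images.
- blue_adapter: Loose aluminium adapter 30 mm in diameter, blue cap 38 mm across, upright in the blue coupler: a fixed upright socket, 39 mm outside, on a 28 mm pipe with a blue foot 100 mm across. Origin: centre of its underside, 97 mm above the bench, on the coupler's axis. Above it: socket rim 40 mm, cap top 56 mm. z up; y along the line through the arm pivots at the start, within 0.6 rad of world y.
- blue_left_arm (a joint): Angle (rad) of the cam arm on the +y side of the blue coupler: 0 level, straight out; negative raised; 1.5 end stop, hanging down, locked. Starts -0.75 to -0.25. Stiff hinge, 0.06 N m, stays where left. Pivot 24 mm to +y of the blue adapter's axis, 28 mm above its origin; axis along its x. Brass bar 12 mm wide, 6 thick; 66 mm from pivot to end of its black thumb roll (12 mm thick).
- blue_right_arm (a joint): Angle (rad) of the cam arm on the -y side of the blue coupler: 0 level, straight out; negative raised; 1.5 end stop, hanging down, locked. Starts -0.75 to -0.25. Stiff hinge, 0.06 N m, stays where left. Pivot 24 mm to -y of the blue adapter's axis, 28 mm above its origin; axis along its x. Same size. Locked, both are 55-60 mm over the bars, 69 over the rolls.
- yellow_coupler: The other station, same shape and size, yellow cap and foot, arms raised too: not to be touched. Fixed. Origin: centre of its foot's underside, on the bench; z up, y along the line through its arm pivots (24 mm either side, 125 mm above). Its cap top is 153 mm above the bench; its arms reach up to 180 mm high and 90 mm to either side.

How it is judged:
At the end, for the whole second after the job is handed in: Both cam arms of the blue coupler hang within 0.2 rad (about 11 degrees) of their end stop (joint above 1.3 of 1.5), and the blue adapter is still seated at rest, within 10 mm of its place and upright within 10 degrees (value of joint each of blue_left_arm, blue_right_arm above 1.3 rad and distance of blue_adapter from where it was at the start of the episode below 0.01 m and angle between blue_adapter's own z axis and vertical below 0.17 rad and linear speed of blue_adapter below 0.02 m/s); the robot touches nothing.
It fails at once if one blue arm is down (beyond 1.0 rad) while the other is still above level: they must swing down together ((value of joint blue_left_arm above 1 rad and value of joint blue_right_arm below 0 rad) or (value of joint blue_right_arm above 1 rad and value of joint blue_left_arm below 0 rad)).
It fails at once if the robot touches the yellow coupler station, its foot or its arms (contact force between the arm and yellow_coupler above 0.5 N).
It fails at once if the fingers touch the yellow coupler station, its foot or its arms (contact force between the fingers and yellow_coupler above 0.5 N).
It also fails if it takes over 32 s, if anything falls off the work surface, if the arm or the gripper's body presses on something with over 40 N, if the wrist force passes 120 N, or if a joint passes its speed limit or range.

## Working session

There is one attempt and no reset: what is moved stays moved. The work goes in short steps, Python scripts to look and compute and a shell command to move; the robot and the scene stay as the last step left them, time stands still between calls to the robot, and variables do not carry over. Pictures are saved under pics/ and viewed, at most 10 in all, crops included, and the job is handed in when it is done.

```bash
mkdir -p pics
cat > h.py <<'E'
from bench import r, optics
import cv2, numpy as np
def snap(n,f):
    c=optics.camera(n); cv2.imwrite('pics/'+f,c['pixels'][:,:,::-1]); np.save('pics/'+f+'.npy',c,allow_pickle=True); return c
def K(c):
    f=240/np.tan(np.radians(c['vfov'])/2); return np.array([[f,0,c['cx']],[0,f,c['cy']],[0,0,1.]])
def ray(c,u,v,z):
    R=cv2.Rodrigues(np.array(c['rvec'],float))[0]; t=np.array(c['tvec'],float)
    o=-R.T@t; d=R.T@np.linalg.inv(K(c))@[u,v,1]; return o+d*(z-o[2])/d[2]
def proj(c,P): return cv2.projectPoints(np.array(P,float).reshape(-1,3),np.array(c['rvec'],float),np.array(c['tvec'],float),K(c),None)[0].reshape(-1,2)
E
python3 - <<'E'
from h import *
for n in('top','side'):
    c=snap(n,n+'1.png'); print(n,c['vfov'],c['cx'],c['cy'],c['rvec'],c['tvec'],{k:v for k,v in c.items() if k!='pixels'}.keys())
s=r.read_state(); print(s, r.finger_overhang)
a=cv2.imread('pics/top1.png');b=cv2.imread('pics/side1.png')
E
```

```text
top 53.68310806850171 318.9337946232588 239.75668313319315 [ 2.12063088 -2.1720194   0.19890066] [-0.01743282  0.57109289  0.7084692 ] dict_keys(['vfov', 'cx', 'cy', 'rvec', 'tvec'])
side 54.06446525493714 329.15027855821677 237.76299226394062 [ 0.56653419 -2.73604139  1.08899651] [0.51328489 0.25845151 0.79537259] dict_keys(['vfov', 'cx', 'cy', 'rvec', 'tvec'])
{'time': 0.1, 'joint_positions': array([-1.31958777,  0.33279194, -0.06467994,  1.46083381,  0.02158832,
        1.34992   , -0.08849623]), 'joint_vel': array([ 1.69471496e-03, -1.88788051e-03, -9.37689300e-05, -1.32832265e-03,
        5.37522586e-04, -3.38472963e-04,  4.10286667e-04]), 'joint_torque': array([ 9.36543329e-04, -6.24551439e+01,  2.42049055e-02, -3.90711236e+01,
       -6.15801662e-02,  3.67326324e-02,  5.65497055e-05]), 'ee_pos': array([0.16892253, 0.60140116, 0.23585512]), 'eef_rot': array([ 1.36476518e-01,  9.90643106e-01, -6.26320719e-04, -5.98152293e-05]), 'ft_force': array([0.04897145, 0.84293029, 0.16864625]), 'torque': array([ 1.53998003e-02, -1.86868279e-05, -4.78851303e-02]), 'grip_force': 0.0, 'width': 0.08713876421855653} 0.014
```

View pics/top1.png

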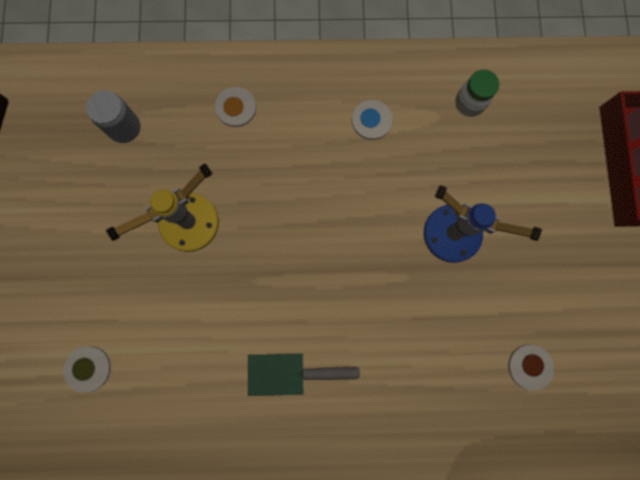

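View pics/side1.png

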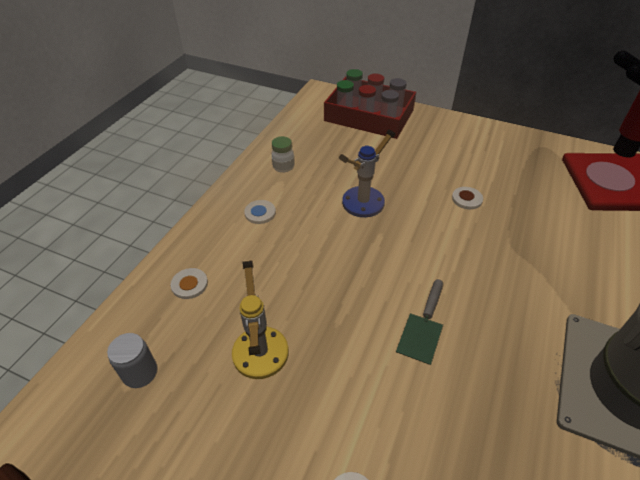

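The top view shows the blue cap at (482,216), its foot at (454,233) and its rolls at (441,192) and (536,233). The yellow station is far off at about (175,210). In the side view the blue cap is at (367,153) and its foot at (363,201). Next I'll zoom in for precise pixels.

Run:
```python
import cv2,numpy as np
a=cv2.imread('pics/top1.png')[170:280,415:565];b=cv2.imread('pics/side1.png')[125:225,320:420]
A=cv2.resize(a,None,fx=3,fy=3,interpolation=2);B=cv2.resize(b,None,fx=3.3,fy=3.3,interpolation=2)
A=np.clip(A*1.8,0,255).astype('u1');B=np.clip(B*1.8,0,255).astype('u1')
cv2.imwrite('pics/crop1.png',np.hstack([A,B]))
```

```text
(no output)
```

View pics/crop1.png

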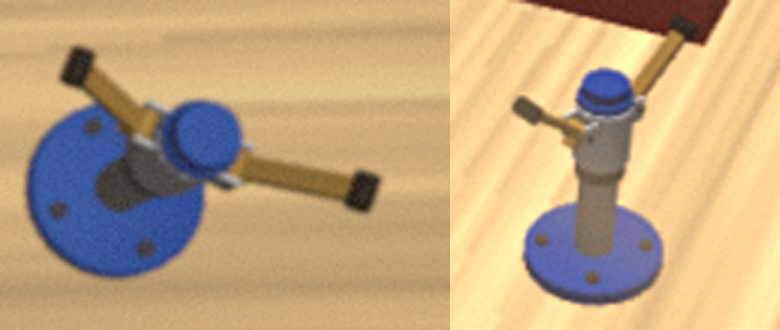

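Crop: top cap face (484,215), foot (453,233), rolls (441,192) and (536,234). Side: cap top (367,150), foot (363,201), rolls (343,158) and (391,134). I'll fit the model to these.

```bash
cat > fit.py <<'E'
from h import *
from scipy.optimize import least_squares
T=np.load('pics/top1.png.npy',allow_pickle=True).item();S=np.load('pics/side1.png.npy',allow_pickle=True).item()
print('foot',ray(T,453.3,232.7,.008),ray(S,363.3,201.4,.008),'cap',ray(T,484.3,215.3,.153),ray(S,367.3,150.2,.153))
def pts(p):
    x,y,w,l,q=p; u=np.array([-np.sin(w),np.cos(w)]);c=np.array([x,y])
    f=lambda s,a:[*(c+s*u*(.024+.06*np.cos(a))),.125-.06*np.sin(a)]
    return [[x,y,.008],[x,y,.153],f(1,l),f(-1,q)]
oT=np.array([[453.3,232.7],[484.3,215.3],[441,192.3],[535.7,233.7]]);oS=np.array([[363.3,201.4],[367.3,150.2],[343,158],[390.9,133.8]])
best=None
for sw in(0,1):
    i=[0,1,3,2] if sw else [0,1,2,3]; 
    for j in([0,1,2,3],[0,1,3,2]):
        g=lambda p:np.r_[(proj(T,pts(p))-oT[i]).ravel(),(proj(S,pts(p))-oS[j]).ravel()]
        s=least_squares(g,[*ray(T,453.3,232.7,.008)[:2],0,-.5,-.5]);print(sw,j,s.cost,s.x.round(4),g(s.x).round(1))
print('yel foot',ray(T,188,222,.008),ray(T,205,170,.16),ray(T,113,234,.16))
E
python3 fit.py
python3 -c "
from scipy.spatial.transform import Rotation as R
print(R.from_quat([1.36476518e-01,9.90643106e-01,-6.26e-4,-6e-5]).as_matrix().round(3))"
```

```text
foot [ 0.58390678 -0.25935466  0.008     ] [ 0.58048469 -0.25394207  0.008     ] cap [ 0.58235959 -0.25882061  0.153     ] [ 0.58124573 -0.25565519  0.153     ]
0 [0, 1, 2, 3] 3.0843606083678496 [ 0.5831 -0.2588 -0.4442 -0.7249 -0.6557] [-0.3  0.5 -0.1 -0.5 -0.4  0.4 -0.3  0.8 -0.3 -1.6 -0.3 -1.   0.3 -0.4
 -0.3 -0.6]
0 [0, 1, 3, 2] 1686.1307608873194 [ 0.5853 -0.2591  0.0357 -1.2007  0.4875] [ -0.2  -0.8  -0.   -2.1  16.9  18.2 -14.6 -15.2  -1.2  -1.9  -1.2  -1.3
 -31.   16.2  31.8  -7.7]
1 [0, 1, 2, 3] 2258.1656582269534 [ 0.5855 -0.263  -0.1295 -3.0331 -2.6151] [  2.1  -1.    2.8  -2.3 -29.4 -14.8  26.7  18.3  -0.6  -2.9  -0.7  -2.4
  30.4 -10.4 -30.4  20. ]
1 [0, 1, 3, 2] 3.084360608364478 [ 0.5831 -0.2588  2.6974 -0.6557 -0.7249] [-0.3  0.5 -0.1 -0.5 -0.3  0.8 -0.4  0.4 -0.3 -1.6 -0.3 -1.  -0.3 -0.6
  0.3 -0.4]
yel foot [0.61194208 0.18670635 0.008     ] [0.65279374 0.12608071 0.16      ] [0.56593161 0.24772451 0.16      ]
[[-0.963  0.27  -0.   ]
 [ 0.27   0.963 -0.001]
 [-0.    -0.001 -1.   ]]
```

Fit: blue axis at (0.583, -0.259), yaw -0.444, both arms at about -0.7. Yellow is at (0.61, 0.19). Plan: carry the tool round at height with the fingers open along the pivot line, push down on both arms, then close to squeeze them home.

```bash
python3 -m pendant '[[-1,0,0,-0.2,0,0,0],[-1,-0.1,-0.12,-0.2,0,0,0],[-1,-0.22,-0.25,-0.2,0,0,0],[-1,-0.34,-0.38,-0.2,0,0,0],[-1,-0.46,-0.52,-0.2,0,0,0],[-1,-0.58,-0.66,-0.2,0,0,0],[-1,-0.7,-0.8,-0.2,0,0,0]]'
python3 -m pendant '[[-1,-0.1,-0.12,0,0,0,0],[-1,-0.22,-0.25,0,0,0,0],[-1,-0.34,-0.38,0,0,0,0],[-1,-0.46,-0.52,0,0,0,0],[-1,-0.58,-0.66,0,0,0,0],[-1,-0.7,-0.8,0,0,0,0]]'
python3 -m pendant '[[-1,-0.1,-0.12,0,0,0,0],[-1,-0.22,-0.25,0,0,0,0.02],[-1,-0.34,-0.38,0,0,0,0.04],[-1,-0.46,-0.52,0,0,0,0.06],[-1,-0.58,-0.66,0,0,0,0.08],[-1,-0.7,-0.8,0,0,0,0.082],[-1,-0.7,-0.8,0,0,0,0.082]]'
cat > go.py <<'E'
from h import *
from scipy.spatial.transform import Rotation as R
s=r.read_state(); M=R.from_quat(s['eef_rot']).as_matrix()
W=-.444; G=np.c_[[-np.cos(W),-np.sin(W),0],[-np.sin(W),np.cos(W),0],[0,0,-1]]
def need(z,x=.583,y=-.2585): print('t',s['time'],'pos',s['ee_pos'].round(4),'shift',(M.T@(np.array([x,y,z])-s['ee_pos'])/.3).round(4),'turn',(R.from_matrix(M.T@G).as_rotvec()/np.radians(120)).round(4),'q',s['joint_positions'].round(2))
E
python3 -c "
from go import *
need(.20)"
```

```text
time: 0.98
ee_pos: [0.3067, 0.312, 0.2963]
eef_rot: [0.137, 0.991, -0.0, -0.0]
ft_force: [0.8, -0.5, -0.2]
width: 0.0869
grip_force: 0.0
time: 1.72
ee_pos: [0.4438, 0.0243, 0.2965]
eef_rot: [0.136, 0.991, 0.0, 0.0]
ft_force: [0.6, 0.4, 0.3]
width: 0.0869
grip_force: 0.0
time: 2.6
ee_pos: [0.5798, -0.2665, 0.2943]
eef_rot: [0.224, 0.975, -0.002, -0.002]
ft_force: [0.4, -0.1, -0.1]
width: 0.0867
grip_force: 0.0
t 2.6 pos [ 0.5798 -0.2665  0.2943] shift [0.0012 0.0301 0.3142] turn [-0.0022 -0.0013 -0.0038] q [-0.27  0.44  0.89  1.37 -0.34  1.49  1.72]
```

```bash
python3 -m pendant '[[-1,0,0.03,0.1,0,0,-0.004],[-1,0,0.03,0.2,0,0,-0.004],[-1,0,0.03,0.3,0,0,-0.004],[-1,0,0.03,0.31,0,0,-0.004]]'
python3 -c "
from go import *
need(.106); a=snap('wrist','w1.png'); b=snap('side','s2.png')
q=cv2.resize(cv2.imread('pics/s2.png')[80:230,290:450],None,fx=2.5,fy=2.5)
cv2.imwrite('pics/m2.png',np.hstack([cv2.resize(cv2.imread('pics/w1.png'),(400,300)),q[:300,:400]]))"
```

```text
time: 3.1
ee_pos: [0.5839, -0.2519, 0.2018]
eef_rot: [0.216, 0.976, 0.001, -0.002]
ft_force: [-0.2, 0.7, 0.6]
width: 0.0872
grip_force: 0.0
t 3.1 pos [ 0.5839 -0.2519  0.2018] shift [-0.0077 -0.0213  0.3192] turn [ 0.0002 -0.0017  0.0039] q [-0.28  0.48  0.85  1.51 -0.37  1.32  1.74]
```

View pics/m2.png

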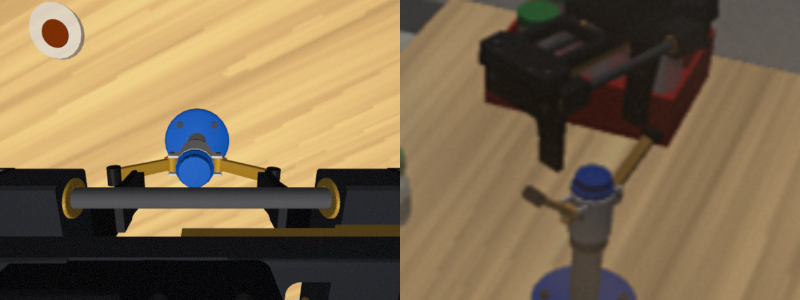

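The wrist view shows the cap at (194,170), nearly centred between the fingers (midpoint about 199). Both rolls lie under or near the fingertips. I'll check the settled pose with a hold row.

```bash
python3 -m pendant '[[-1,0,0,0,0,0,0],[-1,0,0,0,0,0,0]]' | head -2
python3 -c "
from go import *
need(.106)
c=optics.camera('wrist'); print(proj(c,[[.583,-.2585,.153],s['ee_pos'],s['ee_pos']+.04*M[:,1]]).round())
p=[]
for i in range(4): optics.camera('top'); p.append(r.read_state()['ee_pos'])
print(np.array(p).round(4))
hsv=cv2.cvtColor(c['pixels'],cv2.COLOR_RGB2HSV); cv2.imwrite('pics/w2.png',c['pixels'][:,:,::-1]);
m=cv2.inRange(hsv,(100,120,60),(130,255,255)); ys,xs=np.where(m[240:305]>0); print('cap px',(xs.min()+xs.max())/2,ys.min()+240,ys.max()+240)"
```

```text
time: 3.45
ee_pos: [0.5851, -0.2538, 0.2046]
t 3.45 pos [ 0.5851 -0.2538  0.2046] shift [ 3.000e-04 -1.740e-02  3.286e-01] turn [0.0002 0.0007 0.0033] q [-0.28  0.48  0.86  1.51 -0.37  1.32  1.74]
[[315. 270.]
 [324. 307.]
 [414. 307.]]
[[ 0.5849 -0.2538  0.2041]
 [ 0.5849 -0.2537  0.204 ]
 [ 0.5848 -0.2537  0.2038]
 [ 0.5847 -0.2537  0.2037]]
cap px 316.0 240 294
```

The wrist view agrees that I need -5 mm along tool y. I'll correct that, then press down.

```bash
python3 -m pendant '[[-1,0,-0.017,0,0,0,0.003],[-1,0,-0.017,0.03,0,0,0.003],[-1,0,-0.017,0.06,0,0,0.003],[-1,0,-0.017,0.09,0,0,0.003],[-1,0,-0.017,0.12,0,0,0.003],[-1,0,-0.017,0.15,0,0,0.003],[-1,0,-0.017,0.18,0,0,0.003],[-1,0,-0.017,0.18,0,0,0.003]]'
python3 -c "
from go import *
need(.106)
b=snap('side','s3.png');snap('wrist','w3.png')
q=cv2.resize(cv2.imread('pics/s3.png')[80:230,290:450],None,fx=2.5,fy=2.5)
cv2.imwrite('pics/m3.png',np.hstack([cv2.resize(cv2.imread('pics/w3.png'),(400,300)),q[:300,:400]]))"
```

```text
time: 4.7
ee_pos: [0.5825, -0.2582, 0.1489]
eef_rot: [0.22, 0.976, 0.0, -0.0]
ft_force: [0.8, 1.3, -0.5]
width: 0.0868
grip_force: 0.0
t 4.7 pos [ 0.5825 -0.2582  0.1489] shift [-0.0022 -0.0002  0.1429] turn [-0.     -0.0003  0.0003] q [-0.26  0.53  0.83  1.57 -0.41  1.22  1.77]
```

View pics/m3.png

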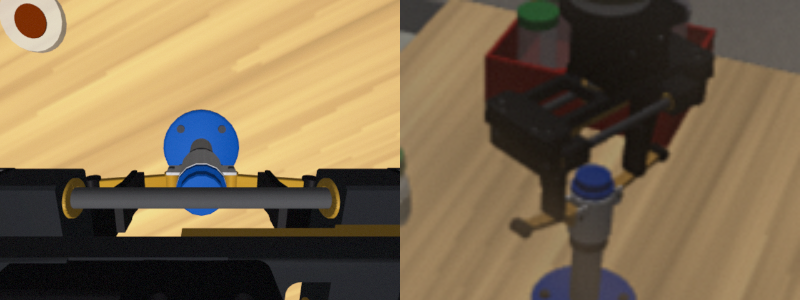

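Both fingers sit on their arms, and both arms are near level and symmetric. Continuing down.

```bash
python3 -m pendant '[[-1,0,0,0.03,0,0,0],[-1,0,0,0.06,0,0,0],[-1,0,0,0.09,0,0,0],[-1,0,0,0.12,0,0,0],[-1,0,0,0.12,0,0,0]]'
python3 -c "
from go import *
need(.106)
b=snap('side','s4.png');snap('wrist','w4.png')
q=cv2.resize(cv2.imread('pics/s4.png')[80:230,290:450],None,fx=2.5,fy=2.5)
cv2.imwrite('pics/m4.png',np.hstack([cv2.resize(cv2.imread('pics/w4.png'),(400,300)),q[:300,:400]]))"
```

```text
time: 5.42
ee_pos: [0.5825, -0.2581, 0.113]
eef_rot: [0.22, 0.976, 0.0, -0.0]
ft_force: [0.3, -0.6, 0.3]
width: 0.0869
grip_force: 0.2
t 5.425 pos [ 0.5825 -0.2581  0.113 ] shift [-0.0022 -0.0003  0.0235] turn [-0.     -0.0002  0.0003] q [-0.25  0.56  0.81  1.61 -0.44  1.16  1.79]
```

View pics/m4.png

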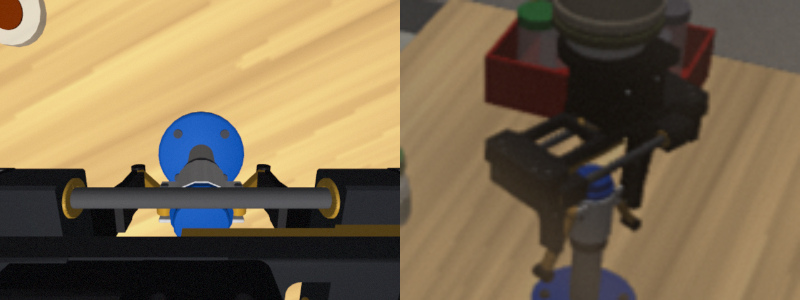

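Both arms hang at about 1 rad inside the fingers. Now I'll close the fingers to press both home.

```bash
python3 -m pendant '[[-1,0,0,0.013,0,0,0],[-0.7,0,0,0.013,0,0,0],[-0.5,0,0,0.013,0,0,0],[0,0,0,0.013,0,0,0],[1,0,0,0.013,0,0,0],[1,0,0,0.013,0,0,0],[1,0,0,0.013,0,0,0],[1,0,0,0.013,0,0,0]]' 15
python3 -c "
from go import *
need(.106)
b=snap('side','s5.png');snap('wrist','w5.png')
q=cv2.resize(cv2.imread('pics/s5.png')[80:230,290:450],None,fx=2.5,fy=2.5)
cv2.imwrite('pics/m5.png',np.hstack([cv2.resize(cv2.imread('pics/w5.png'),(400,300)),q[:300,:400]]))"
```

```text
time: 6.52
ee_pos: [0.5824, -0.2579, 0.1092]
eef_rot: [0.22, 0.976, 0.0, -0.0]
ft_force: [-0.6, 2.2, -6.1]
width: 0.057
grip_force: 14.8
t 6.525 pos [ 0.5824 -0.2579  0.1092] shift [-0.0027 -0.0011  0.0108] turn [ 0.0002 -0.0004  0.0004] q [-0.24  0.57  0.81  1.61 -0.44  1.16  1.79]
```

View pics/m5.png

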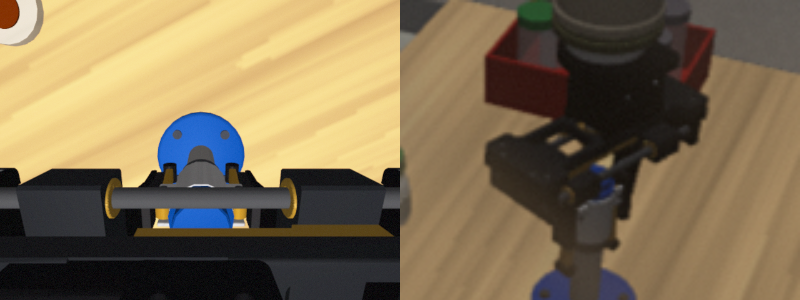

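The opening is 57 mm, so both arms are home. Open and retreat straight up.

```bash
python3 -m pendant '[[0,0,0,0,0,0,0],[-0.6,0,0,0,0,0,0],[-1,0,0,0,0,0,0],[-1,0,0,0,0,0,0],[-1,0,0,0,0,0,0],[-1,0,0,0,0,0,0]]'
python3 -m pendant '[[-1,0,0,-0.04,0,0,0],[-1,0,0,-0.1,0,0,0],[-1,0,0,-0.2,0,0,0],[-1,0,0,-0.35,0,0,0],[-1,0,0,-0.5,0,0,0],[-1,0,0,-0.5,0,0,0],[-1,0,0,-0.5,0,0,0]]'
python3 -c "
from go import *
b=snap('side','s6.png');snap('wrist','w6.png')
q=cv2.resize(cv2.imread('pics/s6.png')[120:220,310:420],None,fx=3.6,fy=3.6)
w=cv2.resize(cv2.imread('pics/w6.png'),(400,300))
cv2.imwrite('pics/m6.png',np.hstack([w,q[:300,:396]]))"
```

```text
time: 7.38
ee_pos: [0.5826, -0.2584, 0.1097]
eef_rot: [0.22, 0.976, -0.0, 0.0]
ft_force: [-0.9, 0.2, -0.2]
width: 0.0861
grip_force: 0.0
time: 8.25
ee_pos: [0.5825, -0.2582, 0.26]
eef_rot: [0.22, 0.976, 0.0, 0.0]
ft_force: [-0.4, 0.1, -0.3]
width: 0.0869
grip_force: 0.0
```

View pics/m6.png

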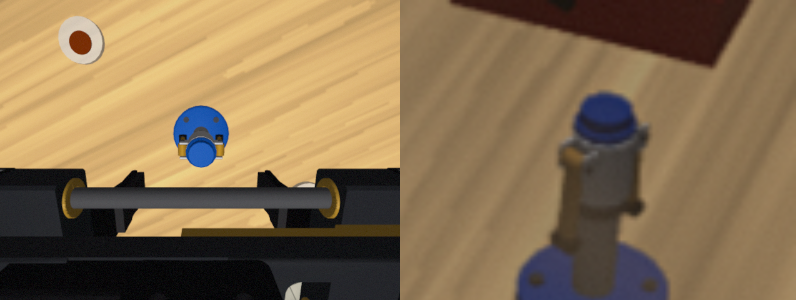

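Both arms hang straight down alongside the coupler, the cap is upright and seated, and the gripper is clear.

```bash
python3 -c "
from bench import r
print(r.close_job())"
```

```text
the job is handed in; nothing more can be done
None
```

I swung both blue cam arms down together until they were fully home. The adapter stayed seated upright, the gripper let go and backed clear, and nothing came near the yellow coupler. The job is handed in at about 8 s, but no verdict came back.

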